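Line up the glasses by height

ROBOT

A 6-joint arm with a two-finger parallel gripper is mounted at the origin on a cart in front of the work surface, level with it; the furniture and walls round the work are solid. World frame = base frame: x ahead of the robot, y to its left, z up, the work surface at z = 0. Lengths are in m, angles in rad, forces in N, time in s.
With the tool pointing down it reaches from about 0.3 to 0.75 m from the base axis. Payload 8.5 kg.
Tool frame: the origin (TCP) lies midway between the tips of the shut fingers; the grasp point (between the pads) lies r.hold_point_z behind it (r.hold_point_z is the distance from the TCP to the grasp point, in m); z points along the fingers, y is the line along which they close (so a half turn about z gives the same grasp; the last joint's range is limited). The gripper opens to 88 mm and grips with 3 to 60 N. Pads are 18 mm wide; open, the fingers measure 123 mm over their backs; the gripper's body (75 mm by 187 mm) begins 45 mm behind the grasp point.
Start: joints at [-1.401, 0.381, 1.297, -0, 1.464, -0.215], TCP at [0.206, -0.51, 0.216] pointing down, gripper open.
Joint ranges: [-3.11, 3.11], [-0.89, 2.33], [0.22, 2.48], [-1.42, 4.56], [0.17, 2.85], [-2.88, 2.88]. Speed limits (rad/s): [2.39, 2.39, 3.14, 3.14, 3.14, 3.14].

INTERFACE

Orientations are given as a rotation vector (axis times angle).
In Python, from rig import r, imaging, sign_off gives the robot as it stands.
- The arm moves only by the tool jog_arm, never from a script. Its argument "plan" is a list that holds one entry, the list of rows, each a list of 6 numbers: the shift along the tool's x, y, z in cm, then the turn, a rotation vector about the tool's x, y, z in degrees. A call has 1 to 8 rows; each row is the pose to reach, as a shift and turn from the pose commanded when the call began, along the tool's axes at that moment; what a row does not reach only later rows make up. A row lasts 1/10 s, in which the tool goes at most 50 mm and 8.59 degrees, less where a joint would pass 70% of its speed; a pose out of reach is approached as far as the arm can. A call with a gripper value outside its range is refused whole. "fingers" is the finger opening in cm, from 0 to 8.81, set as the call begins (left out, the last holds). The fingers move at their own pace and stop on an object; "force" is the grip in N (left out, the last holds). Time passes only in rows, so rows that repeat a pose let the fingers close. It gives the time, the measured TCP pose, the force, the opening and the grip force at its end, in the units of the state.
- r.sense(): the state, without advancing time (a new reading comes with each control period).
- imaging.read_camera(name): name is "side" or "top" or "wrist"; returns a dict with "img" (480x640x3 uint8, red, green, blue), "vfov" (degrees; the focal length in pixels is half the picture's height over the tangent of half this angle, whatever the lens; pixels are square), "cx", "cy" (the principal point, pixels), "R" (3x3) and "t" (3): a world point X has camera coordinates R X + t. Camera axes: x right, y down, z forward; pixel columns grow to the right and rows downward; lengths in m; the calibration is good to about 2 mm. A picture is of the moment at which its call begins. There is no depth.
- sign_off(): hands the job in; it is judged then, once.
The state is a dict: "t": time; "joints": joint angles; "dq": joint speeds; "joint_torque": joint torques, N m; "ee_pos": TCP position; "orientation": TCP orientation; "ft_force": force on the tool from outside, world axes, zero at the start; "wrist_torque": the same for the moment, N m; "finger_gap": opening from 0.0 (shut) to 1.0 (fully open); "gripper_force": force on a finger pad.
Only numpy, scipy, OpenCV 4.12 (cv2) and the standard library are available. Lean on these libraries where they do the work, as an engineer would, in place of code of your own. Each camera call takes 0.05 s, during which the arm holds its last target. There are 200 camera calls.

TASK

Line up the four glasses (the small amber tea glass, the upturned tumbler, the amber beaker and the tall nested pair of upturned tumblers) on the four coasters by height, one on the middle of each coaster: the shortest next to the sugar bowl, rising step by step to the tallest at the far end. Leave each the way up it is, set them down gently rather than dropping them or knocking them over, and leave the sugar bowl and the teal mug where they stand.

Things in the scene. Friction and masses are not known exactly. Their poses are not given: they have to be found in the camera images.
- tea_glass: Small open amber tea glass standing upright, shortest of the four: 52 mm tall, 39 mm across at the rim, 36 mm at the foot. Origin: centre of its underside, z axis up. Round: take it across its wall, at about 30 mm height.
- short_tumbler: Single pale amber tumbler standing upside down (closed end up), 84 mm tall, 52 mm across, straight-sided, second shortest. Origin: centre of its underside, z axis up. Take it across its wall.
- beaker: Open amber beaker standing upright, 110 mm tall, 63 mm across, 58 mm at the foot, second tallest. Origin: centre of its underside, z axis up. Take it across its wall.
- tumbler_pair: Two clear tumblers nested as a pair, upside down, handled as one rigid piece: tallest of the four, 145 mm tall, 55 mm across. Origin: centre of its underside, z axis up. Take it across its wall in the upper half.
- coaster_1: One of four identical round coasters, dark wood rim with a cork face, 84 mm across and 5 mm thick, the leftmost (largest y); fixed. Origin: centre of its underside, which is 12 mm above the worktop, so a glass on it stands 17 mm above the worktop. They lie 120 mm apart in a straight row along the middle of a low pale plank (480 mm long, 100 mm deep, 12 mm thick, fixed) that runs roughly from left to right beyond the glasses. y axis: along the row, to the left.
- coaster_2: One of four identical round coasters, dark wood rim with a cork face, 84 mm across and 5 mm thick, second from the left; fixed. Origin: centre of its underside, which is 12 mm above the worktop, so a glass on it stands 17 mm above the worktop. They lie 120 mm apart in a straight row along the middle of a low pale plank (480 mm long, 100 mm deep, 12 mm thick, fixed) that runs roughly from left to right beyond the glasses. y axis: along the row, to the left.
- coaster_3: One of four identical round coasters, dark wood rim with a cork face, 84 mm across and 5 mm thick, third from the left; fixed. Origin: centre of its underside, which is 12 mm above the worktop, so a glass on it stands 17 mm above the worktop. They lie 120 mm apart in a straight row along the middle of a low pale plank (480 mm long, 100 mm deep, 12 mm thick, fixed) that runs roughly from left to right beyond the glasses. y axis: along the row, to the left.
- coaster_4: One of four identical round coasters, dark wood rim with a cork face, 84 mm across and 5 mm thick, the rightmost (smallest y); fixed. Origin: centre of its underside, which is 12 mm above the worktop, so a glass on it stands 17 mm above the worktop. They lie 120 mm apart in a straight row along the middle of a low pale plank (480 mm long, 100 mm deep, 12 mm thick, fixed) that runs roughly from left to right beyond the glasses. y axis: along the row, to the left.
- sugar_bowl: Silver-grey lidded sugar bowl, 68 mm across and 70 mm tall, standing on the worktop beyond one end of the plank: at the left end (y > 0) or the right end (y < 0); a brown jug, 93 mm tall, stands at the other end. It marks the end where the shortest glass goes and stays put. Origin: centre of its underside.
- teal_mug: Teal mug with a handle, 73 mm tall, 99 mm long with the handle, 68 mm wide, standing among the glasses. Stays put. Origin: centre of the underside of its bounding box. It, a teaspoon lying flat (130 mm long) and the four glasses share a loose row at the front of the worktop, about 130 mm apart, in any order.
Things that resemble listed ones, but are neither listed nor needed, are in the scene too. What is shaped like the beaker but red is not meant.

How it is judged:
By the outcome, as a careful person would: the job done as asked, in the order asked, and still so for the second after the job is handed in, with the robot touching nothing.
It also fails if it takes over 99 s, if anything falls off the work surface, if the arm or the gripper's body presses on something with over 40 N, if the wrist force passes 120 N, or if a joint passes its speed limit or range.

## Working session

There is one attempt and no reset: what is moved stays moved. The work goes in short steps, Python scripts to look and compute and a tool call to move; the robot and the scene stay as the last step left them, time stands still between calls to the robot, and variables do not carry over. Pictures are saved under pics/ and viewed, at most 14 in all, crops included, and the job is handed in when it is done.

Besides the shell and the picture viewer there is one more tool, called after "Call:" as name(argument=value, ...) on one line, values as JSON. jog_arm: Moves the arm, as the interface text tells. Its arguments: {"type":"object","properties":{"plan":{"type":"array"},"fingers":{"type":"number"},"force":{"type":"number"}},"required":["plan"]}

```bash
mkdir -p pics; ls; python3 - <<'E'
from rig import r, imaging
import cv2,numpy as np
s=r.sense();print(s, r.hold_point_z)
for n in("top","side"):
    c=imaging.read_camera(n);cv2.imwrite(f"pics/{n}0.png",c["img"][:,:,::-1]);print(n,c["vfov"],c["cx"],c["cy"],np.round(c["R"],3),c["t"], -c["R"].T@c["t"])
E
```

```text
pics
{'t': 0.0, 'joints': array([-1.40130875e+00,  3.81207584e-01,  1.29824602e+00,  3.61431765e-05,
        1.46360377e+00, -2.15286150e-01]), 'dq': array([-0.00030217,  0.00099474,  0.00076903,  0.00161474, -0.00072796,
        0.00099133]), 'joint_torque': array([-2.91135933e-03, -4.37943399e+01, -2.24562711e+01,  7.11194007e-02,
        3.51982727e-02, -8.91668947e-05]), 'ee_pos': array([ 0.20640331, -0.50947001,  0.21543655]), 'orientation': array([-3.08219700e+00, -6.00393798e-01, -1.09059064e-04]), 'ft_force': array([ 0.54061713, -0.47741655, -0.17482471]), 'wrist_torque': array([ 0.02338899,  0.03728431, -0.02476977]), 'gripper_force': 0.0, 'finger_gap': 1.0005516117010285} 0.0187
top 53.7214083242997 320.75547530834393 239.60440000987722 [[-0.014 -1.    -0.004]
 [-0.978  0.015 -0.21 ]
 [ 0.21   0.001 -0.978]] [0.01865973 0.52529058 1.32708595] [0.23541395 0.00955099 1.40780842]
side 49.303843457585074 313.8414544043585 253.61347539139766 [[-0.278 -0.961 -0.015]
 [-0.376  0.123 -0.919]
 [ 0.884 -0.25  -0.395]] [0.14243179 0.23121208 0.79971325] [-0.58064881  0.307899    0.53040766]
```

View pics/top0.png

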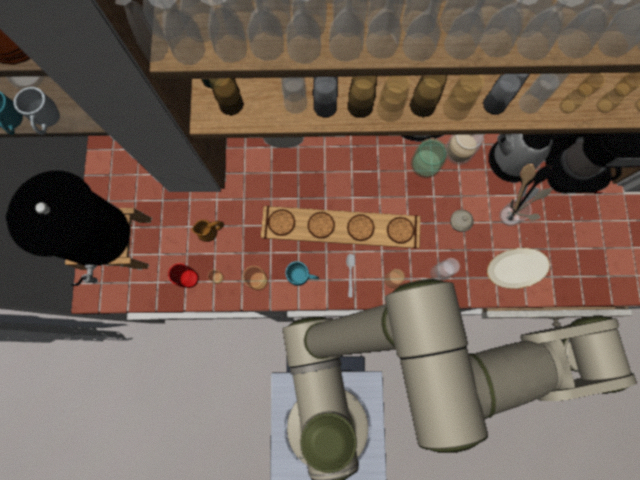

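View pics/side0.png

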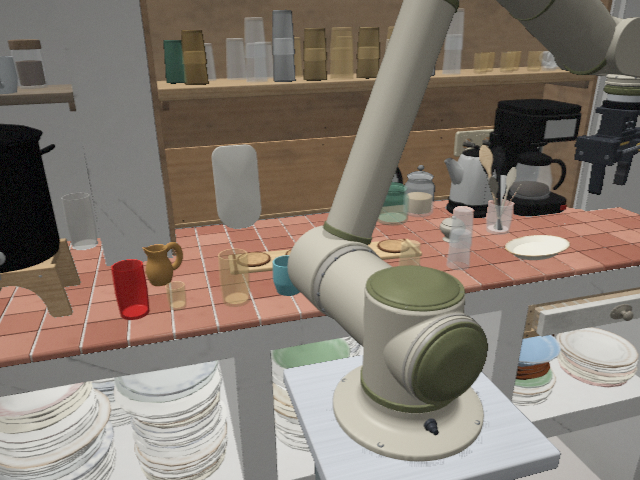

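Top view: the sugar bowl (461,220) is at the right end and the jug (208,230) at the left. The coasters are at (282,222), (321,225), (361,227) and (400,230). From left to right, the front row is red beaker (184,275, a decoy), tea glass (217,277), amber beaker (257,279), mug (298,272), spoon (351,275), short tumbler (397,277) and clear pair (447,267). The side view agrees. So the tea glass goes on coaster 4, the tumbler on 3, the beaker on 2 and the pair on 1. I'll enlarge a crop and measure.

```bash
cat > h.py <<'E'
from rig import r, imaging
import cv2,numpy as np
from scipy.spatial.transform import Rotation as Ro
def cam(n,save=None):
    c=imaging.read_camera(n)
    if save: cv2.imwrite(save,c["img"][:,:,::-1])
    c["f"]=240/np.tan(np.radians(c["vfov"]/2)); return c
def ray(c,u,v,z):
    d=c["R"].T@np.array([(u-c["cx"])/c["f"],(v-c["cy"])/c["f"],1]); o=-c["R"].T@c["t"]
    return o+d*(z-o[2])/d[2]
def proj(c,X):
    p=c["R"]@np.array(X)+c["t"]; return c["f"]*p[:2]/p[2]+[c["cx"],c["cy"]]
E
python3 - <<'E'
from h import *
c=cam("top");g=c["img"]
cv2.imwrite("pics/crop1.png",cv2.resize(g[195:305,160:480,::-1],(800,275),interpolation=cv2.INTER_CUBIC))
hsv=cv2.cvtColor(g,cv2.COLOR_RGB2HSV)
# coasters: dark rims inside the plank
gray=cv2.cvtColor(g,cv2.COLOR_RGB2GRAY)
P=[]
for u,v in((282,222),(321,225),(361,227),(400,230)):
    b=cv2.resize(gray[v-18:v+19,u-18:u+19],None,fx=4,fy=4,interpolation=cv2.INTER_CUBIC)
    m=(b<95).astype(np.uint8); cs=cv2.findContours(m,cv2.RETR_EXTERNAL,cv2.CHAIN_APPROX_NONE)[0]
    k=max(cs,key=cv2.contourArea); (x,y),(a,bb),_=cv2.fitEllipse(k)
    U=u-18+(x+.5)/4-.5;V=v-18+(y+.5)/4-.5; p=ray(c,U,V,.017);P.append(p);print(U,V,a/4,bb/4,p.round(4))
print([np.linalg.norm(P[i+1]-P[i]) for i in range(3)])
for n,u,v,h in(("tea",217,277,.03),("beaker",257,279,.06),("tumb",397,277,.08),("pairtop",440,271,.1),("bowl",461,220,.04)):print(n,ray(c,u,v,h).round(3))
E
```

```text
277.1164770126343 222.05757522583008 31.909215927124023 37.58588790893555 [0.5901 0.1423 0.017 ]
320.72863960266113 224.79758644104004 26.440595626831055 26.88680076599121 [0.5796 0.0104 0.017 ]
360.3551959991455 227.36301040649414 26.3846492767334 26.90594482421875 [ 0.5698 -0.109   0.017 ]
404.0785255432129 229.70831298828125 31.70682144165039 37.360809326171875 [ 0.5605 -0.2405  0.017 ]
[np.float64(0.13229992265037402), np.float64(0.11984602982335371), np.float64(0.13177683175290522)]
tea [0.424 0.316 0.03 ]
beaker [0.412 0.195 0.06 ]
tumb [ 0.409 -0.202  0.08 ]
pairtop [ 0.422 -0.319  0.1  ]
bowl [ 0.582 -0.407  0.04 ]
```

View pics/crop1.png

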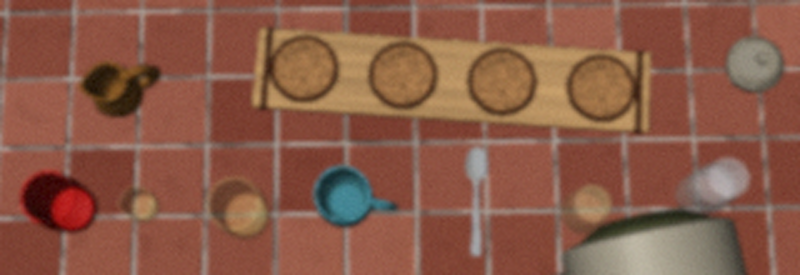

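The coaster 2–3 spacing is 119.8 mm, which is right. The fits for coasters 1 and 4 caught the plank's dark bands, so I'll extrapolate those two along the row. In the crop, the only beaker lookalike is the red one (60,205); the amber one (240,207) fits the description. Next I'll get base and top estimates for each glass, then the first move.

```bash
cat >> h.py <<'E'
C={2:np.array([.5796,.0104]),3:np.array([.5698,-.109])}
C[1]=2*C[2]-C[3]; C[4]=2*C[3]-C[2]
def to(p,yaw=np.pi/2):  # shift (cm) in tool axes and turn about tool z to reach TCP p, tool down, tool x at yaw
    s=r.sense(); R=Ro.from_rotvec(s["orientation"])
    T=Ro.from_euler("z",yaw)*Ro.from_euler("x",np.pi)
    print("t",round(s["t"],2),"tcp",s["ee_pos"].round(4),"shift",(R.inv().apply(np.array(p)-s["ee_pos"])*100).round(2),"turn",np.degrees((R.inv()*T).as_rotvec()).round(1),"gap",round(s["finger_gap"]*88.1,1),"F",round(s["gripper_force"],1),s["ft_force"].round(1))
E
python3 - <<'E'
from h import *
c=cam("top");print(C)
q=lambda x,y,z:ray(c,160+(x+.5)*.4-.5,195+(y+.5)*.4-.5,z).round(3)
print("pair",q(697,193,0),q(733,173,.145)); print("tumb top",q(592,203,.084)); print("beaker base",q(245,214,.0),"top",q(232,201,.11));print("tea",q(145,206,0),q(134,202,.052))
print("bowl",q(755,64,.06),"mug",q(343,196,.07))
to([.41,-.32,.28])
w=cam("wrist","pics/w0.png");print(w["vfov"],(-w["R"].T@w["t"]).round(3),w["R"].round(3))
E
```

```text
{2: array([0.5796, 0.0104]), 3: array([ 0.5698, -0.109 ]), 1: array([0.5894, 0.1298]), 4: array([ 0.56  , -0.2284])}
pair [ 0.433 -0.34   0.   ] [ 0.434 -0.344  0.145]
tumb top [ 0.412 -0.2    0.084]
beaker base [0.416 0.201 0.   ] top [0.417 0.201 0.11 ]
tea [0.427 0.321 0.   ] [0.425 0.322 0.052]
bowl [ 0.576 -0.403  0.06 ] mug [0.426 0.08  0.07 ]
t 0.2 tcp [ 0.2064 -0.5096  0.2157] shift [25.99 -9.94 -6.42] turn [ -0.  -0. -68.] gap 88.2 F 0.0 [0.6 0.6 0.1]
65.46366628448929 [ 0.268 -0.484  0.385] [[ 0.376 -0.926 -0.   ]
 [-0.895 -0.364  0.259]
 [-0.24  -0.097 -0.966]]
```

Call:
jog_arm(plan=[[[0,0,-8,0,0,-8],[4,-1,-8.4,0,0,-16],[8,-2,-8.4,0,0,-24],[12,-3,-8.4,0,0,-32],[16,-4,-8.4,0,0,-40],[20,-5,-8.4,0,0,-48],[24,-6,-8.4,0,0,-56.5],[27.4,-7,-8.4,0,0,-65]]], fingers=8.8, force=15)

```text
t: 1.05
ee_pos: [0.4356, -0.3406, 0.3]
orientation: [-2.271, -2.171, -0.0]
ft_force: [0.1, -0.9, -0.2]
finger_gap: 0.999
gripper_force: 0.0
```

Call:
jog_arm(plan=[[[0,0,0,0,0,-3],[0,0,0,0,0,-3]]])

```text
t: 1.25
ee_pos: [0.4347, -0.3413, 0.2998]
orientation: [-2.218, -2.224, 0.0]
ft_force: [-0.5, -0.5, 0.2]
finger_gap: 0.999
gripper_force: 0.0
```

```bash
python3 - <<'E'
from h import *
w=cam("wrist","pics/w1.png"); to([.434,-.342,.30])
for z in(0,.145):print(proj(w,[.434,-.342,z]))
t=cam("top","pics/t1.png")
E
```

```text
t 1.3 tcp [ 0.4342 -0.3419  0.2999] shift [-0.01 -0.02 -0.01] turn [-0. -0. -0.] gap 88.0 F 0.0 [ 0.8 -0.5  0.6]
[321.13325101 197.32925758]
[320.9742983  220.83057041]
```

View pics/w1.png

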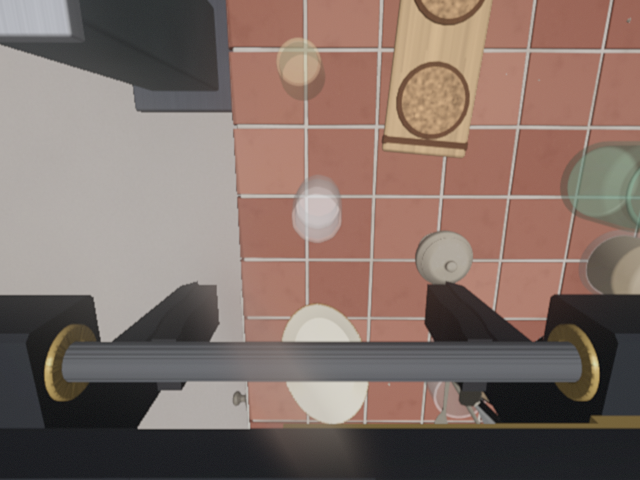

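Wrist view: the pair's top circle is at about (316,219) and its foot at about (319,198). The tumbler is at (299,62), coaster 4 at (433,100) and the sugar bowl at (445,258). I'll refine the pair and check coaster 4 with masks.

```bash
python3 - <<'E'
from h import *
w=cam("wrist");g=w["img"]
hsv=cv2.cvtColor(g,cv2.COLOR_RGB2HSV)
b=g[160:260,260:380];S=hsv[160:260,260:380,1]
m=((S<105)).astype(np.uint8)
m=cv2.morphologyEx(m,cv2.MORPH_OPEN,cv2.getStructuringElement(cv2.MORPH_ELLIPSE,(9,9)))
k=max(cv2.findContours(m,cv2.RETR_EXTERNAL,cv2.CHAIN_APPROX_NONE)[0],key=cv2.contourArea)
print("pair bbox",np.array(cv2.boundingRect(k))+[260,160,0,0])
gray=cv2.cvtColor(g,cv2.COLOR_RGB2GRAY)
d=(gray[55:140,385:480]<75).astype(np.uint8)
k=max(cv2.findContours(d,cv2.RETR_EXTERNAL,cv2.CHAIN_APPROX_NONE)[0],key=cv2.contourArea);(x,y),(a,bb),_=cv2.fitEllipse(k)
print("c4",x+385,y+55,a,bb,ray(w,x+385,y+55,.017),C[4], proj(w,[*C[4],.017]))
print("pair",ray(w,316.5,218,.145),ray(w,319,199,0)); print("tumb",ray(w,299,62,.084))
a=np.hstack([b,cv2.cvtColor(m*255,cv2.COLOR_GRAY2RGB)])
cv2.imwrite("pics/p1.png",cv2.resize(np.hstack([a,g[20:120,240:360]])[:,:,::-1],None,fx=2.2,fy=4))
cv2.imwrite("pics/p1.png",cv2.resize(np.hstack([a[:,:],g[20:120,240:345]])[:,:,::-1],None,fx=2.3,fy=2.3,interpolation=cv2.INTER_CUBIC))
E
```

```text
pair bbox [260 160 120 100]Traceback (most recent call last):
  File "<stdin>", line 11, in <module>
ValueError: max() iterable argument is empty
```

```bash
cat >> h.py <<'E'
def blob(b,thr=None,inv=False,op=5):
    m=cv2.threshold(b,thr or 0,255,(cv2.THRESH_BINARY_INV if inv else cv2.THRESH_BINARY)+(0 if thr else cv2.THRESH_OTSU))[1]
    if op: m=cv2.morphologyEx(m,cv2.MORPH_OPEN,cv2.getStructuringElement(cv2.MORPH_ELLIPSE,(op,op)))
    k=max(cv2.findContours(m,cv2.RETR_EXTERNAL,cv2.CHAIN_APPROX_NONE)[0],key=cv2.contourArea)
    return m,k
E
python3 - <<'E'
from h import *
w=cam("wrist");g=w["img"]
S=cv2.cvtColor(g,cv2.COLOR_RGB2HSV)[:,:,1]
b=g[160:260,260:380]
m,k=blob(S[160:260,260:380],inv=True,op=11); print("pair bbox",np.array(cv2.boundingRect(k))+[260,160,0,0])
gray=cv2.cvtColor(g,cv2.COLOR_RGB2GRAY)
d,k=blob(gray[55:135,388:472],inv=True,op=0);(x,y),(a,bb),_=cv2.fitEllipse(k)
print("c4",x+388,y+55,a,bb,ray(w,x+388,y+55,.017),C[4], proj(w,[*C[4],.017]))
print("pair",ray(w,316.5,218,.145),ray(w,319,199,0)); print("tumb",ray(w,299,62,.084))
cv2.imwrite("pics/p1.png",cv2.resize(np.hstack([b,cv2.cvtColor(m,cv2.COLOR_GRAY2RGB),g[20:120,240:345]])[:,:,::-1],None,fx=2.3,fy=2.3,interpolation=cv2.INTER_CUBIC))
E
```

```text
pair bbox [294 175  48  66]
c4 432.9652671813965 97.7469482421875 71.04141235351562 77.48909759521484 [ 0.56017427 -0.22728049  0.017     ] [ 0.56   -0.2284] [432.73599229  98.79704787]
pair [ 0.42908317 -0.34057927  0.145     ] [ 0.43036238 -0.34525786  0.        ]
tumb [ 0.4122858  -0.20267398  0.084     ]
```

View pics/p1.png

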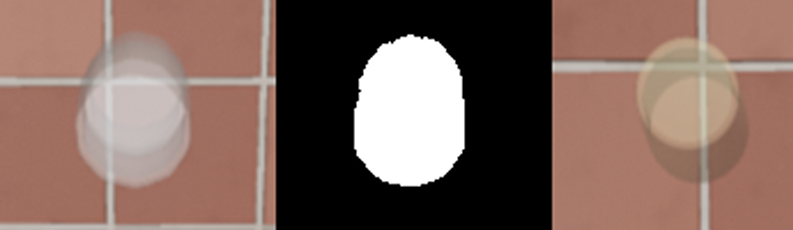

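Coaster 4 reads (0.560,−0.227), which matches. In the crop, the pair tapers towards a narrower top, and its top and foot agree on (0.430,−0.341). The tumbler top is at about (0.412,−0.203). Descending on the pair with the grasp at 0.112 m.

Call:
jog_arm(plan=[[[0.1,-0.4,3,0,0,0],[0.1,-0.4,7,0,0,0],[0.1,-0.4,11,0,0,0],[0.1,-0.4,15,0,0,0],[0.1,-0.4,18,0,0,0],[0.1,-0.4,20,0,0,0],[0.1,-0.4,20.6,0,0,0],[0.1,-0.4,20.6,0,0,0]]])

```text
t: 2.25
ee_pos: [0.4298, -0.3414, 0.0939]
orientation: [-2.221, -2.22, -0.0]
ft_force: [0.9, 0.2, -0.5]
finger_gap: 0.995
gripper_force: 0.0
```

Call:
jog_arm(plan=[[[0,0,0,0,0,0],[0,0,0,0,0,0],[0,0,0,0,0,0],[0,0,0,0,0,0],[0,0,0,0,0,0],[0,0,0,0,0,0]]], fingers=3, force=12)

```text
t: 2.85
ee_pos: [0.4301, -0.3411, 0.0942]
orientation: [2.22, 2.222, -0.0]
ft_force: [0.1, -0.1, 1.2]
finger_gap: 0.523
gripper_force: 12.0
```

Call:
jog_arm(plan=[[[0,0,-1,0,0,0],[0,0,-3,0,0,0],[0,0,-6,0,0,0],[0,0,-10,0,0,0],[0,0,-10,0,0,0]]], force=18)

```text
t: 3.35
ee_pos: [0.4314, -0.3424, 0.1992]
orientation: [2.214, 2.216, -0.001]
ft_force: [0.6, -1.3, -3.8]
finger_gap: 0.516
gripper_force: 17.9
```

```bash
python3 - <<'E'
from h import *
w=cam("wrist","pics/w2.png");g=w["img"]; to([*C[1],.194])
for z in (.1,.245): print(proj(w,[.43,-.341,z]))
E
```

```text
t 3.4 tcp [ 0.4306 -0.3416  0.1962] shift [47.12 15.92  0.1 ] turn [0.2 0.2 0.1] gap 45.4 F 17.9 [ 0.5  0.1 -4.6]
[319.09509389 232.5818651 ]
[319.07485299 328.6001019 ]
```

View pics/w2.png

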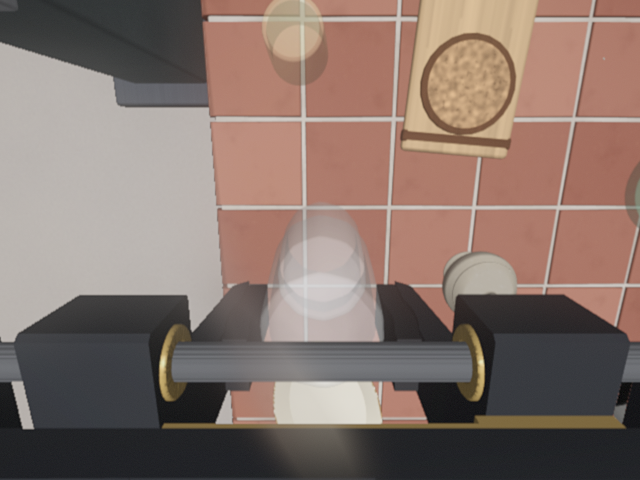

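The pair is held upright; its foot edge is at (323,203). Carrying it to coaster 1.

Call:
jog_arm(plan=[[[2,0.7,0,0,0,0],[5,1.7,0,0,0,0],[8.5,2.9,0,0,0,0],[12,4.1,0,0,0,0],[15.5,5.2,0,0,0,0],[19,6.4,0,0,0,0],[22,7.4,0,0,0,0],[23.5,7.9,0,0,0,0]]])

```text
t: 4.2
ee_pos: [0.5085, -0.1032, 0.1924]
orientation: [-2.216, -2.222, 0.001]
ft_force: [-0.2, 0.1, -3.5]
finger_gap: 0.514
gripper_force: 17.9
```

Call:
jog_arm(plan=[[[2,0.7,0,0,0,0],[5,1.7,0,0,0,0],[8.5,2.9,0,0,0,0],[12,4.1,0,0,0,0],[15.5,5.2,0,0,0,0],[19,6.4,0,0,0,0],[22,7.4,0,0,0,0],[23.6,8,0,0,0,0]]])

```text
t: 5.0
ee_pos: [0.5883, 0.1323, 0.1921]
orientation: [-2.216, -2.223, 0.003]
ft_force: [0.9, -0.4, -4.2]
finger_gap: 0.517
gripper_force: 17.9
```

Call:
jog_arm(plan=[[[0,0,0,0,0,0],[0,0,2,0,0,0],[0,0,4,0,0,0],[0,0,4,0,0,0],[0,0,4,0,0,0]]])

```text
t: 5.5
ee_pos: [0.5887, 0.1291, 0.1542]
orientation: [-2.221, -2.221, 0.001]
ft_force: [-0.3, -0.3, -3.2]
finger_gap: 0.516
gripper_force: 17.9
```

```bash
python3 - <<'E'
from h import *
w=cam("wrist","pics/w3.png");g=w["img"]; to([*C[1],.111])
z=r.sense()["ee_pos"][2]-.094
print("foot z",z,"foot lead edge expected",proj(w,[*(r.sense()["ee_pos"][:2]+[0,.0275]),z]))
for dx,dy in((0,0),(.042,0),(-.042,0),(0,.042)):print(proj(w,[C[1][0]+dx,C[1][1]+dy,.017]))
E
```

```text
t 5.55 tcp [0.589  0.1293 0.1549] shift [0.05 0.03 4.39] turn [ 0.  0. -0.] gap 45.3 F 17.9 [ 0.3  1.5 -3.5]
foot z 0.06086325130137013 foot lead edge expected [322.47610875 199.16339912]
[322.7507342  223.41148053]
[372.84866141 223.45923294]
[272.65832175 223.36373339]
[322.84163729 172.61218128]
```

View pics/w3.png

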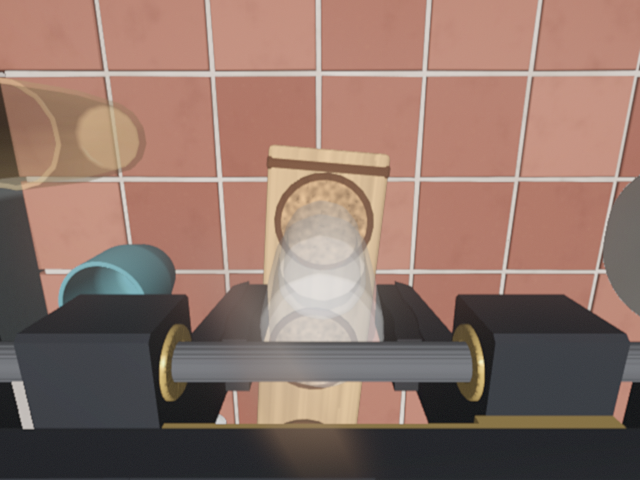

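The foot's leading edge is at (322,200), against 199 expected. The coaster edges at 275 and 373 and its top at 173 also match. Lowering.

Call:
jog_arm(plan=[[[0,0,2,0,0,0],[0,0,3.2,0,0,0],[0,0,3.8,0,0,0],[0,0,4.0,0,0,0],[0,0,4.1,0,0,0],[0,0,4.2,0,0,0],[0,0,4.2,0,0,0]]])

```text
t: 6.25
ee_pos: [0.5889, 0.1301, 0.1124]
orientation: [2.22, 2.222, 0.001]
ft_force: [-0.4, -0.8, -4.2]
finger_gap: 0.517
gripper_force: 17.9
```

Call:
jog_arm(plan=[[[0,0,0.05,0,0,0],[0,0,0.1,0,0,0],[0,0,0.1,0,0,0]]])

```text
t: 6.55
ee_pos: [0.5889, 0.1301, 0.1114]
orientation: [2.22, 2.222, 0.001]
ft_force: [0.7, 0.2, -2.2]
finger_gap: 0.513
gripper_force: 17.9
```

Contact is starting, since the weight reading dropped. I'll lower another 0.5 mm, open slowly, and go up.

Call:
jog_arm(plan=[[[0,0,0.05,0,0,0],[0,0,0.05,0,0,0]]])

```text
t: 6.75
ee_pos: [0.589, 0.13, 0.1113]
orientation: [2.22, 2.222, 0.001]
ft_force: [-1.2, -1.3, 3.4]
finger_gap: 0.515
gripper_force: 18.1
```

Call:
jog_arm(plan=[[[0,0,0,0,0,0],[0,0,0,0,0,0],[0,0,0,0,0,0],[0,0,0,0,0,0]]], fingers=5.2)

```text
t: 7.15
ee_pos: [0.5888, 0.1302, 0.1104]
orientation: [-2.22, -2.222, -0.0]
ft_force: [-0.3, 0.2, -0.4]
finger_gap: 0.589
gripper_force: 0.0
```

Call:
jog_arm(plan=[[[0,0,0,0,0,0],[0,0,0,0,0,0],[0,0,0,0,0,0],[0,0,0,0,0,0]]], fingers=8.8)

```text
t: 7.55
ee_pos: [0.5887, 0.1301, 0.1106]
orientation: [-2.221, -2.222, 0.0]
ft_force: [-0.2, 0.4, -0.7]
finger_gap: 0.929
gripper_force: 0.0
```

Call:
jog_arm(plan=[[[0,0,-1,0,0,0],[0,0,-3,0,0,0],[0,0,-6,0,0,0],[0,0,-10,0,0,0],[0,0,-14,0,0,0],[0,0,-18,0,0,0],[0,0,-18,0,0,0]]])

```text
t: 8.25
ee_pos: [0.59, 0.1302, 0.2972]
orientation: [2.215, 2.217, 0.013]
ft_force: [0.6, 0.7, 0.8]
finger_gap: 0.995
gripper_force: 0.0
```

```bash
python3 - <<'E'
from h import *
w=cam("wrist","pics/w4.png"); to([.417,.201,.28])
for p in([.417,.201,0],[.417,.201,.11],[.426,.322,0],[.426,.322,.052],[*C[1],.017],[*C[1],.162]):print(p,proj(w,p))
E
```

```text
t 8.3 tcp [0.5893 0.1302 0.2938] shift [  7.1  -17.23   1.27] turn [ 0.4 -0.   0.1] gap 87.8 F 0.0 [-0.5  0.6 -0.5]
[0.417, 0.201, 0] [174.58262709 138.16858969]
[0.417, 0.201, 0.11] [130.24232687 137.01081513]
[0.426, 0.322, 0] [171.84541413  25.48510321]
[0.426, 0.322, 0.052] [151.92544966   9.51011323]
[np.float64(0.5894), np.float64(0.1298), 0.017] [318.51535683 199.4849562 ]
[np.float64(0.5894), np.float64(0.1298), 0.162] [319.20006988 225.38212944]
```

View pics/w4.png

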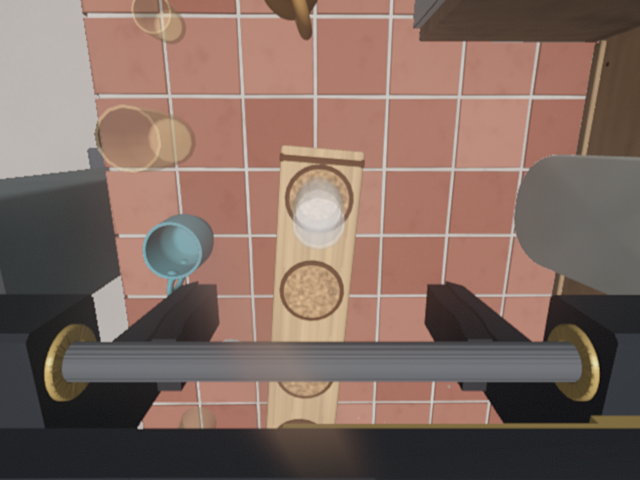

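The pair stands centred on coaster 1: its foot is within the coaster ring at (319,200), where expected. The beaker rim is at (130,138), which gives (0.415,0.200), and the tea glass is at (152,13). Next is the beaker.

Call:
jog_arm(plan=[[[1,-3,0,0,0,0],[2.5,-6.5,0,0,0,0],[4,-10,0,0,0,0],[5.5,-13.5,0,0,0,0],[6.5,-16,0,0,0,0],[7,-17.3,0,0,0,0],[7,-17.3,2,0,0,0],[7,-17.3,4,0,0,0]]])

```text
t: 9.1
ee_pos: [0.4157, 0.1999, 0.2498]
orientation: [2.22, 2.222, 0.001]
ft_force: [0.4, 0.4, -0.2]
finger_gap: 0.998
gripper_force: 0.0
```

```bash
python3 - <<'E'
from h import *
w=cam("wrist","pics/w5.png"); to([.415,.2,.0593])
for p in([.415,.200,0],[.415,.200,.11],[.426,.322,0],[.426,.322,.052]):print(p,proj(w,p))
b=w["img"][0:300,170:470]; cv2.imwrite("pics/w5c.png",cv2.resize(b[:,:,::-1],None,fx=2,fy=2))
E
```

```text
t 9.15 tcp [0.4145 0.1996 0.2465] shift [ 0.07  0.16 18.72] turn [-0.3  0.1  0. ] gap 88.1 F 0.0 [-0.5 -0.2 -3. ]
[0.415, 0.2, 0] [320.92331343 203.00859068]
[0.415, 0.2, 0.11] [320.83849448 223.61152206]
[0.426, 0.322, 0] [331.66525719  87.15977511]
[0.426, 0.322, 0.052] [333.21389353  79.09942548]
```

View pics/w5c.png

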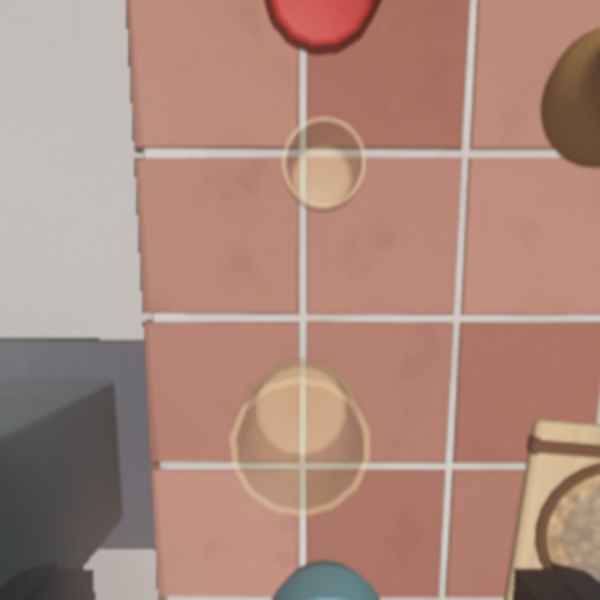

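The beaker rim centre is at (320,222.5) and the tea glass rim at (332,79), both within 1 px of prediction. Descending on the beaker.

Call:
jog_arm(plan=[[[0,0,3,0,0,0],[0,0,7,0,0,0],[0,0,11,0,0,0],[0,0,15,0,0,0],[0,0,17.5,0,0,0],[0,0,18.8,0,0,0],[0,0,19.1,0,0,0],[0,0,19.1,0,0,0]]])

```text
t: 9.95
ee_pos: [0.416, 0.1998, 0.0595]
orientation: [-2.221, -2.222, 0.001]
ft_force: [-0.4, -0.2, -0.3]
finger_gap: 0.997
gripper_force: 0.0
```

Call:
jog_arm(plan=[[[0,0,0,0,0,0],[0,0,0,0,0,0],[0,0,0,0,0,0],[0,0,0,0,0,0],[0,0,0,0,0,0]]], fingers=4.5, force=12)

```text
t: 10.45
ee_pos: [0.4156, 0.2, 0.0599]
orientation: [2.22, 2.222, 0.0]
ft_force: [-2.2, -0.2, 4.5]
finger_gap: 0.691
gripper_force: 12.0
```

Call:
jog_arm(plan=[[[0,0,-0.5,0,0,0],[0,0,-2,0,0,0],[0,0,-5,0,0,0],[0,0,-9,0,0,0],[0,0,-11,0,0,0],[0,0,-11,0,0,0]]], force=16)

```text
t: 11.05
ee_pos: [0.4167, 0.2002, 0.1718]
orientation: [2.218, 2.22, 0.007]
ft_force: [0.4, -0.2, -3.5]
finger_gap: 0.684
gripper_force: 15.9
```

Call:
jog_arm(plan=[[[-2,0,0,0,0,0],[-5,0,0,0,0,0],[-9,0.5,0,0,0,0],[-13,2,0,0,0,0],[-16,4.5,0,0,0,0],[-18,7.5,0,0,0,0],[-19,11,0,0,0,0],[-19,14,0,0,0,0]]])

```text
t: 11.85
ee_pos: [0.5567, 0.0084, 0.1674]
orientation: [-2.222, -2.218, 0.003]
ft_force: [0.1, 0.4, -3.0]
finger_gap: 0.686
gripper_force: 15.9
```

Call:
jog_arm(plan=[[[0,2,0,0,0,0],[0,2.4,2,0,0,0],[0,2.4,5,0,0,0],[0,2.4,5,0,0,0],[0,2.4,5,0,0,0]]])

```text
t: 12.35
ee_pos: [0.5794, 0.0101, 0.1188]
orientation: [-2.219, -2.221, 0.002]
ft_force: [-1.0, 0.4, -2.1]
finger_gap: 0.685
gripper_force: 15.9
```

```bash
python3 - <<'E'
from h import *
w=cam("wrist","pics/w6.png"); to([*C[2],.0765])
e=r.sense()["ee_pos"];z=e[2]-.0597
print("rim",[proj(w,[e[0]+a*.0315,e[1]+b*.0315,z+.11]).round(0) for a,b in((0,0),(0,1),(1,0),(-1,0))],"foot",proj(w,[e[0],e[1]+.029,z]))
print("coaster",[proj(w,[C[2][0]+a*.042,C[2][1]+b*.042,.017]).round(0) for a,b in((0,0),(0,1),(1,0),(-1,0))])
E
```

```text
t 12.4 tcp [0.58   0.0101 0.1199] shift [ 0.03 -0.04  4.34] turn [ 0. -0.  0.] gap 60.4 F 15.9 [ 0.3  0.4 -2.7]
rim [array([324., 339.]), array([324., 253.]), array([413., 339.]), array([234., 339.])] foot [323.14006464 205.68040932]
coaster [array([322., 234.]), array([323., 177.]), array([379., 234.]), array([266., 234.])]
```

View pics/w6.png

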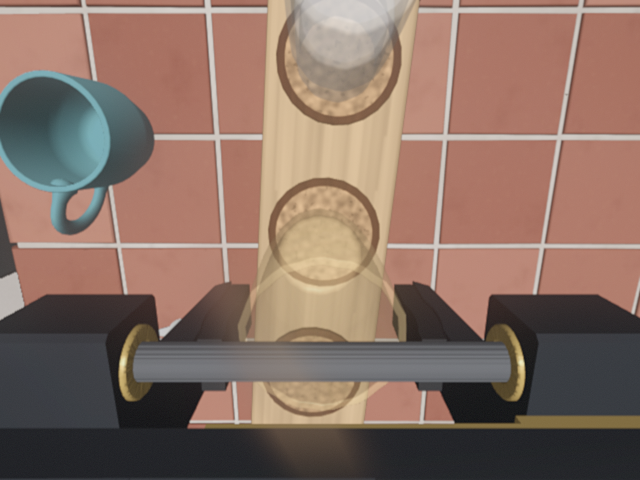

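The coaster matches prediction (edges at 268 and 380, top at 178). The beaker's rim and foot lead edges (257 and about 211) sit roughly 2 mm towards −y, so I'll shift it by +0.2 cm and lower.

Call:
jog_arm(plan=[[[0.2,0,2,0,0,0],[0.2,0,3.2,0,0,0],[0.2,0,3.8,0,0,0],[0.2,0,4.0,0,0,0],[0.2,0,4.1,0,0,0],[0.2,0,4.2,0,0,0],[0.2,0,4.2,0,0,0]]])

```text
t: 13.1
ee_pos: [0.58, 0.012, 0.0779]
orientation: [2.22, 2.222, 0.001]
ft_force: [-0.5, -0.3, -3.5]
finger_gap: 0.683
gripper_force: 15.9
```

Call:
jog_arm(plan=[[[0,0,0.05,0,0,0],[0,0,0.1,0,0,0],[0,0,0.1,0,0,0]]])

```text
t: 13.4
ee_pos: [0.58, 0.012, 0.077]
orientation: [2.22, 2.222, 0.001]
ft_force: [-2.4, -0.8, 1.1]
finger_gap: 0.686
gripper_force: 16.0
```

Call:
jog_arm(plan=[[[0,0,0,0,0,0],[0,0,0,0,0,0],[0,0,0,0,0,0],[0,0,0,0,0,0]]], fingers=6.7)

```text
t: 13.8
ee_pos: [0.5799, 0.0121, 0.0766]
orientation: [2.22, 2.222, 0.0]
ft_force: [0.0, 0.2, 0.0]
finger_gap: 0.765
gripper_force: 0.0
```

Call:
jog_arm(plan=[[[0,0,0,0,0,0],[0,0,0,0,0,0],[0,0,0,0,0,0]]], fingers=8.8)

```text
t: 14.1
ee_pos: [0.5799, 0.0121, 0.0766]
orientation: [2.22, 2.222, -0.0]
ft_force: [-0.3, 0.4, -0.7]
finger_gap: 0.99
gripper_force: 0.0
```

Call:
jog_arm(plan=[[[0,0,-1,0,0,0],[0,0,-3,0,0,0],[0,0,-7,0,0,0],[0,0,-11,0,0,0],[0,0,-15,0,0,0],[0,0,-18,0,0,0],[0,0,-18,0,0,0],[0,0,-18,0,0,0]]])

```text
t: 14.9
ee_pos: [0.5797, 0.0122, 0.2569]
orientation: [2.22, 2.222, 0.001]
ft_force: [0.5, 0.5, -0.7]
finger_gap: 1.0
gripper_force: 0.0
```

```bash
python3 - <<'E'
from h import *
w=cam("wrist","pics/w7.png"); to([.412,-.203,.2])
b=w["img"][0:300,170:470]; cv2.imwrite("pics/w7c.png",cv2.resize(b[:,:,::-1],None,fx=2,fy=2))
for n,x,y,R in((1,.027,0,.0275),(2,0,0,.029)):
  print(n,"foot if centred, crop px",[((proj(w,[C[n][0]+a*R,C[n][1]+b*R,.017])-[170,0])*2).round(0) for a,b in((-1,0),(1,0),(0,1),(0,-1))])
print("beaker rim",[((proj(w,[C[2][0]+a*.0315,C[2][1]+b*.0315,.127])-[170,0])*2).round(0) for a,b in((-1,0),(1,0),(0,1),(0,-1))])
E
```

```text
t 14.95 tcp [0.5794 0.0121 0.2558] shift [-21.5  -16.75   5.6 ] turn [-0.1 -0.   0. ] gap 87.7 F 0.0 [ 0.5  0.  -0.1]
1 foot if centred, crop px [array([269., 181.]), array([376., 181.]), array([323., 122.]), array([322., 237.])]
2 foot if centred, crop px [array([250., 412.]), array([355., 412.]), array([303., 359.]), array([303., 463.])]
beaker rim [array([226., 456.]), array([380., 457.]), array([303., 380.]), array([303., 529.])]
```

View pics/w7c.png

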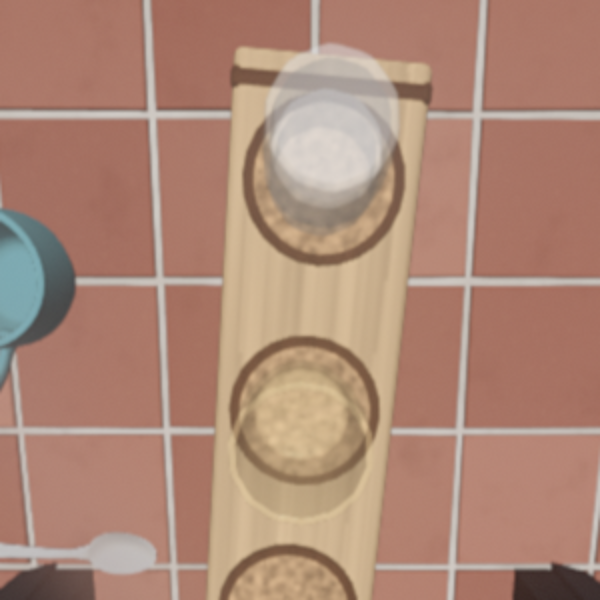

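Both placed glasses are centred within about 1 mm: the pair's foot is at (322,178) in the coaster ring (324,179), and the beaker rim at (300,451) against (303,454). Next is the tumbler at (0.412,−0.202).

Call:
jog_arm(plan=[[[-2,-1.6,0,0,0,0],[-5,-4,0,0,0,0],[-8.5,-6.7,0,0,0,0],[-12,-9.4,0,0,0,0],[-15.5,-12.2,0,0,0,0],[-19,-14.9,0,0,0,0],[-21,-16.4,0,0,0,0],[-21.4,-16.8,0,0,0,0]]])

```text
t: 15.75
ee_pos: [0.4104, -0.2034, 0.2554]
orientation: [-2.222, -2.217, 0.001]
ft_force: [-0.5, 0.2, 0.6]
finger_gap: 0.997
gripper_force: 0.0
```

Call:
jog_arm(plan=[[[0,0,1,0,0,0],[0,0,4,0,0,0],[0,0,4,0,0,0],[0,0,4,0,0,0]]])

```text
t: 16.15
ee_pos: [0.4124, -0.2011, 0.2163]
orientation: [-2.218, -2.223, -0.0]
ft_force: [0.1, 0.2, 0.2]
finger_gap: 0.996
gripper_force: 0.0
```

```bash
python3 - <<'E'
from h import *
w=cam("wrist"); to([.412,-.202,.0363])
p=proj(w,[.412,-.202,.084]);q=proj(w,[.412,-.202,0]);print(p,q,(p-[220,130])*3,(q-[220,130])*3)
b=w["img"][130:310,220:420]; cv2.imwrite("pics/w8c.png",cv2.resize(b[:,:,::-1],None,fx=3,fy=3))
E
```

```text
t 16.2 tcp [ 0.4127 -0.2015  0.217 ] shift [-0.05 -0.07 18.07] turn [0.  0.  0.1] gap 88.1 F 0.0 [0.6 0.4 0.5]
[321.44760612 226.84090686] [321.53275625 209.24386427] [304.34281837 290.52272057] [304.59826874 237.7315928 ]
```

View pics/w8c.png

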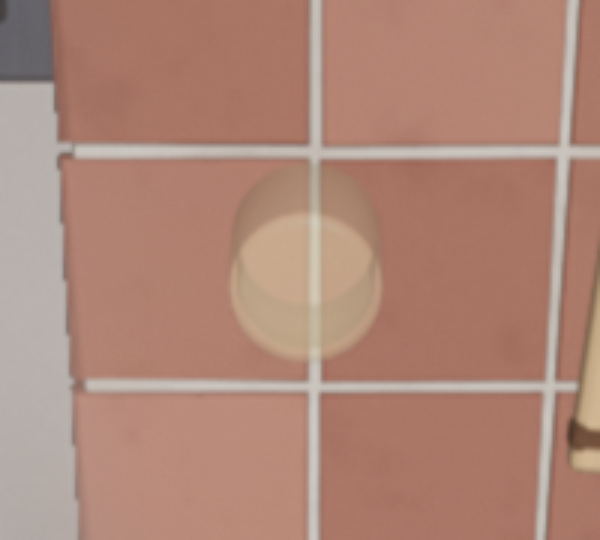

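The tumbler's top circle is at (306,287) in the crop, against a predicted (304,290), so within about 1 mm. Descend, grip and lift.

Call:
jog_arm(plan=[[[0.1,0,3,0,0,0],[0.1,0,7,0,0,0],[0.1,0,11,0,0,0],[0.1,0,14.5,0,0,0],[0.1,0,16.8,0,0,0],[0.1,0,17.8,0,0,0],[0.1,0,18,0,0,0],[0.1,0,18,0,0,0]]])

```text
t: 17.0
ee_pos: [0.4128, -0.2014, 0.0375]
orientation: [2.219, 2.221, 0.0]
ft_force: [-0.3, -0.3, -0.1]
finger_gap: 1.0
gripper_force: 0.0
```

Call:
jog_arm(plan=[[[0,0,0,0,0,0],[0,0,0,0,0,0],[0,0,0,0,0,0],[0,0,0,0,0,0],[0,0,0,0,0,0],[0,0,0,0,0,0]]], fingers=3.5, force=12)

```text
t: 17.6
ee_pos: [0.4121, -0.2011, 0.0366]
orientation: [2.22, 2.222, 0.0]
ft_force: [0.8, 0.5, 0.4]
finger_gap: 0.504
gripper_force: 12.0
```

Call:
jog_arm(plan=[[[0,0,-0.5,0,0,0],[0,0,-2,0,0,0],[0,0,-5,0,0,0],[0,0,-8,0,0,0],[0,0,-10,0,0,0],[0,0,-10,0,0,0]]])

```text
t: 18.2
ee_pos: [0.4128, -0.2017, 0.1388]
orientation: [2.217, 2.219, 0.001]
ft_force: [-0.3, 0.2, -1.3]
finger_gap: 0.5
gripper_force: 11.9
```

Call:
jog_arm(plan=[[[1,2,0,0,0,0],[3,5,0,0,0,0],[5,8.5,0,0,0,0],[7,12,0,0,0,0],[8.5,14.6,0,0,0,0],[9.2,15.8,0,0,0,0],[9.2,15.8,3,0,0,0],[9.2,15.8,5,0,0,0]]])

```text
t: 19.0
ee_pos: [0.5692, -0.1081, 0.0835]
orientation: [-2.217, -2.221, 0.002]
ft_force: [-0.2, -0.6, -1.8]
finger_gap: 0.497
gripper_force: 11.9
```

Call:
jog_arm(plan=[[[0,0,0,0,0,0],[0,0,0,0,0,0],[0,0,0,0,0,0]]])

```text
t: 19.3
ee_pos: [0.5703, -0.1092, 0.0874]
orientation: [2.22, 2.221, 0.001]
ft_force: [-0.5, -0.7, -0.5]
finger_gap: 0.503
gripper_force: 11.9
```

```bash
python3 - <<'E'
from h import *
w=cam("wrist"); to([*C[3],.0536])
e=r.sense()["ee_pos"];z=e[2]-.0366; o=np.array([170,60])
print("foot",[((proj(w,[e[0]+a*.026,e[1]+b*.026,z])-o)*2).round(0) for a,b in((0,0),(0,1),(1,0),(-1,0))])
print("coaster",[((proj(w,[C[3][0]+a*.042,C[3][1]+b*.042,.017])-o)*2).round(0) for a,b in((0,0),(0,1),(1,0),(-1,0))])
b=w["img"][60:350,170:470]; cv2.imwrite("pics/w9c.png",cv2.resize(b[:,:,::-1],None,fx=2,fy=2))
E
```

```text
t 19.35 tcp [ 0.5704 -0.1092  0.0875] shift [ 0.02 -0.06  3.39] turn [0.1 0.  0. ] gap 43.7 F 11.9 [-0.5  0.1 -2.8]
foot [array([304., 403.]), array([304., 315.]), array([394., 403.]), array([214., 403.])]
coaster [array([302., 371.]), array([302., 244.]), array([428., 371.]), array([176., 371.])]
```

View pics/w9c.png

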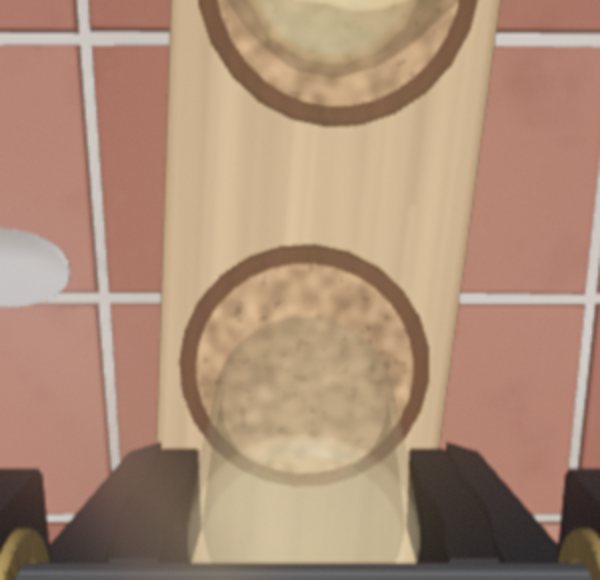

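The foot edge is at 316 (315 expected) and the coaster top at 244 (244 expected), so it's aligned. Lowering.

Call:
jog_arm(plan=[[[0,0,1.5,0,0,0],[0,0,2.5,0,0,0],[0,0,2.9,0,0,0],[0,0,3.1,0,0,0],[0,0,3.2,0,0,0],[0,0,3.3,0,0,0],[0,0,3.3,0,0,0]]])

```text
t: 20.05
ee_pos: [0.5701, -0.109, 0.0538]
orientation: [2.22, 2.222, 0.0]
ft_force: [0.2, -1.0, -2.1]
finger_gap: 0.499
gripper_force: 11.9
```

Call:
jog_arm(plan=[[[0,0,0.05,0,0,0],[0,0,0.05,0,0,0],[0,0,0.05,0,0,0]]])

```text
t: 20.35
ee_pos: [0.5702, -0.109, 0.0536]
orientation: [2.22, 2.222, 0.0]
ft_force: [-1.2, 0.5, 3.8]
finger_gap: 0.499
gripper_force: 12.1
```

Call:
jog_arm(plan=[[[0,0,0,0,0,0],[0,0,0,0,0,0],[0,0,0,0,0,0],[0,0,0,0,0,0]]], fingers=5.2)

```text
t: 20.75
ee_pos: [0.5699, -0.1089, 0.0529]
orientation: [-2.22, -2.222, 0.0]
ft_force: [0.1, 0.7, 0.5]
finger_gap: 0.59
gripper_force: 0.0
```

Call:
jog_arm(plan=[[[0,0,0,0,0,0],[0,0,0,0,0,0],[0,0,0,0,0,0],[0,0,0,0,0,0]]], fingers=8.8)

```text
t: 21.15
ee_pos: [0.57, -0.1089, 0.0531]
orientation: [2.22, 2.222, 0.0]
ft_force: [0.3, -0.4, -0.0]
finger_gap: 0.932
gripper_force: 0.0
```

Call:
jog_arm(plan=[[[0,0,-1,0,0,0],[0,0,-3,0,0,0],[0,0,-7,0,0,0],[0,0,-11,0,0,0],[0,0,-15,0,0,0],[0,0,-19,0,0,0],[0,0,-20,0,0,0],[0,0,-20,0,0,0]]])

```text
t: 21.95
ee_pos: [0.5702, -0.109, 0.2548]
orientation: [2.218, 2.22, 0.002]
ft_force: [0.3, 0.2, -0.6]
finger_gap: 1.0
gripper_force: 0.0
```

Call:
jog_arm(plan=[[[2,-0.7,0,0,0,0],[5,-1.7,0,0,0,0],[8.5,-2.9,0,0,0,0],[12,-4,0,0,0,0],[15.5,-5.2,0,0,0,0],[19,-6.4,0,0,0,0],[22,-7.4,0,0,0,0],[23,-7.7,0,0,0,0]]])

```text
t: 22.75
ee_pos: [0.4911, 0.1232, 0.2516]
orientation: [-2.216, -2.224, 0.003]
ft_force: [-0.3, 0.2, -1.4]
finger_gap: 0.997
gripper_force: 0.0
```

Call:
jog_arm(plan=[[[2,-0.7,0,0,0,0],[5,-1.7,0,0,0,0],[8.5,-2.9,0,0,0,0],[12,-4,0,0,0,0],[15.5,-5.2,0,0,0,0],[18.5,-6.2,0,0,0,0],[20,-6.7,0,0,0,0],[20,-6.7,0,0,0,0]]])

```text
t: 23.55
ee_pos: [0.425, 0.3217, 0.2517]
orientation: [-2.218, -2.224, 0.004]
ft_force: [0.2, -1.6, 0.5]
finger_gap: 1.003
gripper_force: 0.0
```

```bash
python3 - <<'E'
from h import *
w=cam("wrist","pics/w10.png"); to([.4255,.322,.0113])
p=proj(w,[.4255,.322,.052]);q=proj(w,[.4255,.322,0]);print(p,q,(p-[220,130])*3,(q-[220,130])*3)
b=w["img"][130:310,220:420]; cv2.imwrite("pics/w10c.png",cv2.resize(b[:,:,::-1],None,fx=3,fy=3))
E
```

```text
t 23.6 tcp [0.4255 0.3207 0.2519] shift [ 0.16  0.04 24.06] turn [-0.1  0.1  0.1] gap 88.0 F 0.0 [-0.4  0.6  0.5]
[322.56891873 210.5384306 ] [322.52775762 202.34356728] [307.70675619 241.61529181] [307.58327286 217.03070184]
```

View pics/w10c.png

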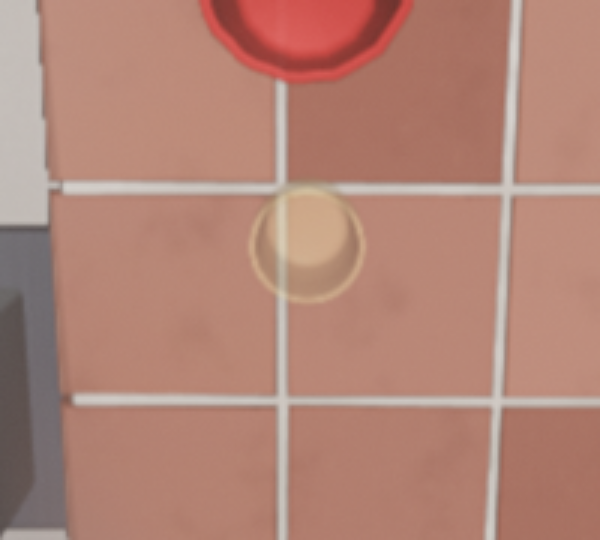

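The tea glass rim is at (307,244) in the crop, against a predicted (307,242). The red decoy's rim edge at row 80 is about 54 mm away, which clears the 37 mm half-width of the gripper body. Descending.

Call:
jog_arm(plan=[[[0,0,3,0,0,0],[0,0,7,0,0,0],[0,0,11,0,0,0],[0,0,15,0,0,0],[0,0,18,0,0,0],[0,0,20,0,0,0],[0,0,21,0,0,0],[0,0,21,0,0,0]]])

```text
t: 24.4
ee_pos: [0.4256, 0.3198, 0.042]
orientation: [-2.221, -2.22, 0.004]
ft_force: [-0.8, 0.1, 0.2]
finger_gap: 1.001
gripper_force: 0.0
```

Call:
jog_arm(plan=[[[0,0,1,0,0,0],[0,0,2,0,0,0],[0,0,2.8,0,0,0],[0,0,3.1,0,0,0],[0,0,3.1,0,0,0]]])

```text
t: 24.9
ee_pos: [0.4254, 0.3209, 0.0117]
orientation: [-2.22, -2.222, 0.001]
ft_force: [0.2, 0.3, -0.1]
finger_gap: 0.998
gripper_force: 0.0
```

Call:
jog_arm(plan=[[[0,0,0,0,0,0],[0,0,0,0,0,0],[0,0,0,0,0,0],[0,0,0,0,0,0],[0,0,0,0,0,0],[0,0,0,0,0,0],[0,0,0,0,0,0]]], fingers=3, force=8)

```text
t: 25.6
ee_pos: [0.4256, 0.321, 0.0121]
orientation: [2.221, 2.222, 0.0]
ft_force: [-1.1, -0.1, 0.7]
finger_gap: 0.43
gripper_force: 8.0
```

Call:
jog_arm(plan=[[[0,0,-0.5,0,0,0],[0,0,-2,0,0,0],[0,0,-5,0,0,0],[0,0,-9,0,0,0],[0,0,-13,0,0,0],[0,0,-16,0,0,0],[0,0,-17,0,0,0],[0,0,-17,0,0,0]]])

```text
t: 26.4
ee_pos: [0.4258, 0.321, 0.1827]
orientation: [2.22, 2.222, 0.003]
ft_force: [0.0, 0.3, -1.2]
finger_gap: 0.431
gripper_force: 8.0
```

```bash
python3 - <<'E'
from h import *
to([*C[4],.2])
E
```

```text
t 26.4 tcp [0.4258 0.321  0.1827] shift [-54.95  13.38  -1.75] turn [ 0.1 -0.   0. ] gap 37.9 F 8.0 [ 0.   0.3 -1.2]
```

Call:
jog_arm(plan=[[[-2,0,0,0,0,0],[-5.5,0.5,0,0,0,0],[-9.5,1.5,0,0,0,0],[-13.5,2.5,0,0,0,0],[-17.5,3.5,0,0,0,0],[-21.5,4.5,0,0,0,0],[-25.5,5.5,0,0,0,0],[-28,6.5,0,0,0,0]]])

```text
t: 27.2
ee_pos: [0.4902, 0.0387, 0.1799]
orientation: [-2.22, -2.218, 0.004]
ft_force: [0.8, 0.6, -0.2]
finger_gap: 0.431
gripper_force: 8.0
```

Call:
jog_arm(plan=[[[-3,0.5,0,0,0,0],[-7,1.5,0,0,0,0],[-11,2.5,0,0,0,0],[-15,3.5,0,0,0,0],[-19,4.5,0,0,0,0],[-23,5.5,0,0,0,0],[-26,6.5,0,0,0,0],[-26.9,7,0,0,0,0]]])

```text
t: 28.0
ee_pos: [0.5607, -0.2304, 0.1791]
orientation: [-2.221, -2.217, 0.002]
ft_force: [-0.2, -0.2, -1.0]
finger_gap: 0.428
gripper_force: 8.0
```

Call:
jog_arm(plan=[[[0,0,1,0,0,0],[0,0,4,0,0,0],[0,0,8,0,0,0],[0,0,10,0,0,0],[0,0,11,0,0,0],[0,0,11,0,0,0],[0,0,11,0,0,0]]])

```text
t: 28.7
ee_pos: [0.5614, -0.2275, 0.0729]
orientation: [2.219, 2.222, 0.0]
ft_force: [0.6, 0.4, -0.1]
finger_gap: 0.431
gripper_force: 8.0
```

```bash
python3 - <<'E'
from h import *
w=cam("wrist","pics/w11.png"); to([*C[4],.0291])
e=r.sense()["ee_pos"];z=e[2]-.0121
print("foot",[proj(w,[e[0]+a*.018,e[1]+b*.018,z]).round(0) for a,b in((0,0),(0,1),(1,0),(-1,0))])
P=proj(w,[*C[4],.017]); print("coaster",[proj(w,[C[4][0]+a*.042,C[4][1]+b*.042,.017]).round(0) for a,b in((0,0),(0,1),(1,0),(-1,0))])
gray=cv2.cvtColor(w["img"],cv2.COLOR_RGB2GRAY)
# dark rim crossings on coaster's column above and a row 15 px above its centre
u,v=P.round().astype(int); col=gray[v-90:v-20,u]; print("col",v-90,col[::2].tolist())
row=gray[v-25,u-90:u+90]; print("row",u-90,row[::2].tolist())
E
```

```text
t 28.75 tcp [ 0.5616 -0.2277  0.0732] shift [-0.06 -0.16  4.41] turn [0.1 0.1 0.1] gap 38.3 F 8.0 [-0.6  0.  -0.7]
foot [array([322., 277.]), array([322., 243.]), array([357., 277.]), array([287., 277.])]
coaster [array([320., 253.]), array([320., 186.]), array([386., 254.]), array([253., 253.])]
col 163 [202, 202, 203, 202, 202, 202, 202, 202, 202, 202, 202, 202, 133, 103, 105, 106, 105, 152, 175, 162, 161, 169, 172, 171, 168, 163, 163, 163, 176, 179, 181, 179, 173, 171, 172]
row 230 [200, 192, 138, 144, 143, 143, 143, 144, 180, 187, 192, 194, 194, 196, 180, 100, 102, 101, 99, 106, 154, 157, 165, 171, 173, 175, 181, 183, 181, 183, 182, 180, 183, 179, 169, 165, 169, 180, 183, 175, 165, 161, 158, 156, 161, 172, 177, 180, 182, 188, 190, 180, 162, 155, 163, 172, 170, 163, 159, 160, 159, 159, 161, 163, 159, 155, 157, 160, 164, 173, 178, 170, 103, 101, 100, 99, 112, 196, 196, 192, 191, 193, 192, 190, 178, 162, 158, 161, 160, 159]
```

Call:
jog_arm(plan=[[[0,-0.1,2,0,0,0],[0,-0.1,3.2,0,0,0],[0,-0.1,3.8,0,0,0],[0,-0.1,4.0,0,0,0],[0,-0.1,4.1,0,0,0],[0,-0.1,4.2,0,0,0],[0,-0.1,4.2,0,0,0]]])

```text
t: 29.45
ee_pos: [0.5602, -0.228, 0.0304]
orientation: [2.22, 2.222, 0.0]
ft_force: [-0.0, -0.3, -0.6]
finger_gap: 0.429
gripper_force: 8.0
```

Call:
jog_arm(plan=[[[0,0,0.05,0,0,0],[0,0,0.1,0,0,0],[0,0,0.1,0,0,0]]])

```text
t: 29.75
ee_pos: [0.5601, -0.228, 0.0291]
orientation: [2.22, 2.222, 0.0]
ft_force: [-0.1, -0.2, -0.8]
finger_gap: 0.429
gripper_force: 8.0
```

Not in contact yet, so another 0.5 mm.

Call:
jog_arm(plan=[[[0,0,0.05,0,0,0],[0,0,0.05,0,0,0],[0,0,0.05,0,0,0]]])

```text
t: 30.05
ee_pos: [0.5602, -0.228, 0.029]
orientation: [2.22, 2.222, 0.0]
ft_force: [-0.8, -0.3, 5.1]
finger_gap: 0.431
gripper_force: 8.0
```

Contact. Release and rise.

Call:
jog_arm(plan=[[[0,0,0,0,0,0],[0,0,0,0,0,0],[0,0,0,0,0,0],[0,0,0,0,0,0]]], fingers=4.6)

```text
t: 30.45
ee_pos: [0.56, -0.2279, 0.0284]
orientation: [-2.22, -2.222, 0.0]
ft_force: [-0.2, 0.4, -0.2]
finger_gap: 0.522
gripper_force: 0.0
```

Call:
jog_arm(plan=[[[0,0,0,0,0,0],[0,0,0,0,0,0],[0,0,0,0,0,0],[0,0,0,0,0,0],[0,0,0,0,0,0]]], fingers=8.8)

```text
t: 30.95
ee_pos: [0.5601, -0.2279, 0.0286]
orientation: [2.221, 2.222, 0.0]
ft_force: [-0.1, -0.2, 0.2]
finger_gap: 0.953
gripper_force: 0.0
```

Call:
jog_arm(plan=[[[0,0,-1,0,0,0],[0,0,-3,0,0,0],[0,0,-7,0,0,0],[0,0,-11,0,0,0],[0,0,-15,0,0,0],[0,0,-19,0,0,0],[0,0,-22,0,0,0],[0,0,-22,0,0,0]]])

```text
t: 31.75
ee_pos: [0.561, -0.2285, 0.2539]
orientation: [2.214, 2.216, 0.003]
ft_force: [-0.8, -0.4, -0.1]
finger_gap: 0.998
gripper_force: 0.0
```

Call:
jog_arm(plan=[[[0,-3,0,0,0,0],[-2,-7,0,0,0,0],[-5,-10,0,0,0,0],[-8,-13,0,0,0,0],[-11,-16,0,0,0,0],[-13,-18,0,0,0,0],[-13,-18,0,0,0,0],[-13,-18,0,0,0,0]]])

```text
t: 32.55
ee_pos: [0.38, -0.3578, 0.2482]
orientation: [-2.221, -2.221, -0.001]
ft_force: [0.3, -0.2, -0.4]
finger_gap: 0.999
gripper_force: 0.0
```

```bash
python3 - <<'E'
from h import *
from h import C
w=cam("wrist","pics/w12.png"); to([.4,-.35,.25])
t=cam("top","pics/t12.png")
# each glass's imprint in the top view: change against the first picture
a=cv2.imread("pics/top0.png");d=cv2.absdiff(cv2.imread("pics/t12.png"),a).max(2)
H={1:.145,2:.11,3:.084,4:.052}
for n in C:
    p0=proj(t,[*C[n],.017]);p1=proj(t,[*C[n],.017+H[n]]);u,v=((p0+p1)/2).round().astype(int)
    m,k=blob(d[v-22:v+23,u-22:u+23],thr=12,op=3)
    print(n,"foot",p0.round(1),"top",p1.round(1),"change bbox",(np.array(cv2.boundingRect(k))+[u-22,v-22,0,0]))
for p in([.576,-.403,.06],[.426,.08,.07]):
    u,v=proj(t,p).round().astype(int);print("bowl/mug change",np.median(d[v-6:v+7,u-6:u+7]))
E
```

```text
t 32.6 tcp [ 0.3804 -0.3574  0.2483] shift [ 0.74  1.96 -0.17] turn [-0.  -0.   0.1] gap 87.9 F 0.0 [-0.6  0.1 -0.3]
2 foot [320.7 224.8] top [320.6 215.3] change bbox [310 205  23  30]
3 foot [360.3 227.4] top [362.6 220.4] change bbox [353 214  18  23]
1 foot [281.2 222.2] top [276.7 209.2] change bbox [268 201  24  31]
4 foot [400.1 229.9] top [402.9 225.8] change bbox [395 226  11  10]
bowl/mug change 3.0
bowl/mug change 4.0
```

All four changes in the top view line up with upright glasses on the coaster centres, and the bowl and mug haven't moved. Handing in.

```bash
python3 -c "
from rig import sign_off
print(sign_off())"
```

```text
the job is handed in; nothing more can be done
None
```

The job is handed in at about 33 s: from the sugar-bowl end stand the tea glass, upturned tumbler, amber beaker and tumbler pair, each upright and centred on its coaster as far as the camera checks show (the last two placements confirmed by measurements only), and the sugar bowl and teal mug did not move.

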